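# Reject the off-balance rotor arm

## Task

One of the three rotor arms for the frame polisher has its weight off-centre: find it by setting each arm square across the knife edge on its middle line and letting go. Let the one that tips come to rest leaning on the edge, then take it up again and lay it flat in the reject tray. Leave the two good arms balanced level, side by side, on the edge by their middles, and do not disturb the dispenser or the glue bottle.

Things in the scene. Friction and masses are not known exactly. Their poses are not given: they have to be found in the camera images.
- rotor_1_mid (a point): a plain aluminium rotor arm, straight closed bar 140 long, 20 wide, 22 high, about 130 g, black end caps, thin dark line round the middle; looks the same as the other two. Point: centre of the bar, half-way up; x along its length, y across, z up
- rotor_2_mid (a point): a plain aluminium rotor arm, straight closed bar 140 long, 20 wide, 22 high, about 130 g, black end caps, thin dark line round the middle; looks the same as the other two. Point: centre of the bar, half-way up; x along its length, y across, z up
- rotor_3_mid (a point): a plain aluminium rotor arm, straight closed bar 140 long, 20 wide, 22 high, about 130 g, black end caps, thin dark line round the middle; looks the same as the other two. Point: centre of the bar, half-way up; x along its length, y across, z up
- rotor_1: the same rotor arm 1; origin at the centre of its underside. Inside each arm a heavy slug is sealed: in two of the three it sits at the middle, in the other towards one end, so that its centre of mass lies about 19 from the middle line. Nothing outside shows which; it differs from start to start
- rotor_2: the same rotor arm 2; origin at the centre of its underside. Inside each arm a heavy slug is sealed: in two of the three it sits at the middle, in the other towards one end, so that its centre of mass lies about 19 from the middle line. Nothing outside shows which; it differs from start to start
- rotor_3: the same rotor arm 3; origin at the centre of its underside. Inside each arm a heavy slug is sealed: in two of the three it sits at the middle, in the other towards one end, so that its centre of mass lies about 19 from the middle line. Nothing outside shows which; it differs from start to start
- edge_mid (a point): middle of the knife edge's top, the top face being a flat land only 6 wide (x) and 256 long (y), level; an arm is laid with its length along this x; z up. There is room for three arms side by side, at y = +85, 0 and -85
- edge_stand: knife-edge stand, fixed: dark steel base plate 170 (x) by 276 (y), 8 thick, with the steel ridge along y rising 24 above it (edge 32 above the riser); an arm that tips leans at about 0.35 rad with one end on the plate; origin under the centre of the plate, on the riser
- reject_tray_in (a point): centre of the inner floor of the reject tray, a fixed open grey plastic tray 190 (x) by 130 (y), walls 4 thick and 26 high, floor 4 above the riser; x and y along its sides, z up; an arm fits with its length along x. Tray and rack stand left and right of the stand, either way round
- rack: fixed dark wooden board 120 (x) by 170 (y), 10 thick, on which the three arms lie at the start, along its x, 60 apart, between 7 high nibs near their ends (the middles are free); origin under its centre, on the riser
- riser: fixed low plywood bench riser 270 (x) by 830 (y), its top 56 above the table, on which stand, rack and tray stand; origin under its centre, on the table
- dispenser: dark hexagonal solvent dispenser, 53 x 60 x 129, beyond the stand, bystander; origin at the centre of its underside
- glue_bottle: small white glue bottle with a red nozzle, 27 across, 80 high, beyond the stand, bystander; origin at the centre of its underside

How it is judged:
On the way:
1. an arm, set across the knife edge by its middle and let go, has tipped and leans there at rest (((x of rotor_1_mid in the frame of edge_mid between -0.018 and 0.018 m and y of rotor_1_mid in the frame of edge_mid between -0.128 and 0.128 m and angle between the x axis of rotor_1_mid and the y axis of edge_mid, either way round above 1.22 rad and contact force between rotor_1 and edge_stand above 0.05 N and contact force between rotor_1 and the fingers below 0.05 N and angle between rotor_1_mid's own z axis and vertical between 0.2 and 0.6 rad and linear speed of rotor_1 below 0.03 m/s) or (x of rotor_2_mid in the frame of edge_mid between -0.018 and 0.018 m and y of rotor_2_mid in the frame of edge_mid between -0.128 and 0.128 m and angle between the x axis of rotor_2_mid and the y axis of edge_mid, either way round above 1.22 rad and contact force between rotor_2 and edge_stand above 0.05 N and contact force between rotor_2 and the fingers below 0.05 N and angle between rotor_2_mid's own z axis and vertical between 0.2 and 0.6 rad and linear speed of rotor_2 below 0.03 m/s) or (x of rotor_3_mid in the frame of edge_mid between -0.018 and 0.018 m and y of rotor_3_mid in the frame of edge_mid between -0.128 and 0.128 m and angle between the x axis of rotor_3_mid and the y axis of edge_mid, either way round above 1.22 rad and contact force between rotor_3 and edge_stand above 0.05 N and contact force between rotor_3 and the fingers below 0.05 N and angle between rotor_3_mid's own z axis and vertical between 0.2 and 0.6 rad and linear speed of rotor_3 below 0.03 m/s))), for 0.2 s.
At the end, for the whole second after the job is handed in: one arm lies flat on the floor of the reject tray, and the other two rest level (within 0.07 rad) on the knife edge alone, square across it (within 0.35 rad), their middles within 10 mm of the edge, all at rest and released ((((x of rotor_1_mid in the frame of reject_tray_in between -0.08 and 0.08 m and y of rotor_1_mid in the frame of reject_tray_in between -0.06 and 0.06 m and z of rotor_1_mid in the frame of reject_tray_in between 0.006 and 0.016 m and linear speed of rotor_1 below 0.02 m/s and contact force between rotor_1 and the fingers below 0.05 N) and (x of rotor_2_mid in the frame of edge_mid between -0.01 and 0.01 m and y of rotor_2_mid in the frame of edge_mid between -0.128 and 0.128 m and angle between the x axis of rotor_2_mid and the y axis of edge_mid, either way round above 1.22 rad and contact force between rotor_2 and edge_stand above 0.05 N and contact force between rotor_2 and the fingers below 0.05 N and angle between rotor_2_mid's own z axis and vertical below 0.07 rad and z of rotor_2_mid in the frame of edge_mid between 0.008 and 0.014 m and linear speed of rotor_2 below 0.01 m/s) and (x of rotor_3_mid in the frame of edge_mid between -0.01 and 0.01 m and y of rotor_3_mid in the frame of edge_mid between -0.128 and 0.128 m and angle between the x axis of rotor_3_mid and the y axis of edge_mid, either way round above 1.22 rad and contact force between rotor_3 and edge_stand above 0.05 N and contact force between rotor_3 and the fingers below 0.05 N and angle between rotor_3_mid's own z axis and vertical below 0.07 rad and z of rotor_3_mid in the frame of edge_mid between 0.008 and 0.014 m and linear speed of rotor_3 below 0.01 m/s)) or ((x of rotor_2_mid in the frame of reject_tray_in between -0.08 and 0.08 m and y of rotor_2_mid in the frame of reject_tray_in between -0.06 and 0.06 m and z of rotor_2_mid in the frame of reject_tray_in between 0.006 and 0.016 m and linear speed of rotor_2 below 0.02 m/s and contact force between rotor_2 and the fingers below 0.05 N) and (x of rotor_1_mid in the frame of edge_mid between -0.01 and 0.01 m and y of rotor_1_mid in the frame of edge_mid between -0.128 and 0.128 m and angle between the x axis of rotor_1_mid and the y axis of edge_mid, either way round above 1.22 rad and contact force between rotor_1 and edge_stand above 0.05 N and contact force between rotor_1 and the fingers below 0.05 N and angle between rotor_1_mid's own z axis and vertical below 0.07 rad and z of rotor_1_mid in the frame of edge_mid between 0.008 and 0.014 m and linear speed of rotor_1 below 0.01 m/s) and (x of rotor_3_mid in the frame of edge_mid between -0.01 and 0.01 m and y of rotor_3_mid in the frame of edge_mid between -0.128 and 0.128 m and angle between the x axis of rotor_3_mid and the y axis of edge_mid, either way round above 1.22 rad and contact force between rotor_3 and edge_stand above 0.05 N and contact force between rotor_3 and the fingers below 0.05 N and angle between rotor_3_mid's own z axis and vertical below 0.07 rad and z of rotor_3_mid in the frame of edge_mid between 0.008 and 0.014 m and linear speed of rotor_3 below 0.01 m/s)) or ((x of rotor_3_mid in the frame of reject_tray_in between -0.08 and 0.08 m and y of rotor_3_mid in the frame of reject_tray_in between -0.06 and 0.06 m and z of rotor_3_mid in the frame of reject_tray_in between 0.006 and 0.016 m and linear speed of rotor_3 below 0.02 m/s and contact force between rotor_3 and the fingers below 0.05 N) and (x of rotor_1_mid in the frame of edge_mid between -0.01 and 0.01 m and y of rotor_1_mid in the frame of edge_mid between -0.128 and 0.128 m and angle between the x axis of rotor_1_mid and the y axis of edge_mid, either way round above 1.22 rad and contact force between rotor_1 and edge_stand above 0.05 N and contact force between rotor_1 and the fingers below 0.05 N and angle between rotor_1_mid's own z axis and vertical below 0.07 rad and z of rotor_1_mid in the frame of edge_mid between 0.008 and 0.014 m and linear speed of rotor_1 below 0.01 m/s) and (x of rotor_2_mid in the frame of edge_mid between -0.01 and 0.01 m and y of rotor_2_mid in the frame of edge_mid between -0.128 and 0.128 m and angle between the x axis of rotor_2_mid and the y axis of edge_mid, either way round above 1.22 rad and contact force between rotor_2 and edge_stand above 0.05 N and contact force between rotor_2 and the fingers below 0.05 N and angle between rotor_2_mid's own z axis and vertical below 0.07 rad and z of rotor_2_mid in the frame of edge_mid between 0.008 and 0.014 m and linear speed of rotor_2 below 0.01 m/s)))); the robot touches nothing.
It fails at once if the dispenser was moved more than 3 cm or tipped over (distance of dispenser from where it was at the start of the episode above 0.03 m or angle between dispenser's own z axis and vertical above 0.5 rad).
It fails at once if the glue bottle was moved more than 3 cm or tipped over (distance of glue_bottle from where it was at the start of the episode above 0.03 m or angle between glue_bottle's own z axis and vertical above 0.5 rad).
It also fails if it takes over 72 s, if anything falls off the work surface, if the arm or the gripper's body presses on something with over 40 N, if the wrist force passes 120 N, or if a joint passes its speed limit or range.

## Robot

A 7-joint arm with a two-finger parallel gripper is mounted at the origin on a cart in front of the work surface, level with it; the furniture and walls round the work are solid. World frame = base frame: x ahead of the robot, y to its left, z up, the work surface at z = 0. Lengths are in m, angles in rad, forces in N, time in s.
With the tool pointing down it reaches from about 0.425 to 1.025 m from the base axis. Payload 9.4 kg.
Tool frame: the origin (TCP) lies between the finger pads; the fingertips stand 19 mm ahead of it and the grasp point (between the pads) is the TCP; z points along the fingers, y is the line along which they close (so a half turn about z gives the same grasp; the last joint's range is limited). The gripper opens to 93 mm and grips with 3 to 60 N. Pads are 15 mm wide; open, the fingers measure 128 mm over their backs; the gripper's body (75 mm by 188 mm) begins 65 mm behind the grasp point.
Start: joints at [1.141, 0.599, -0.003, 1.599, 0.002, 0.943, -0.08], TCP at [0.25, -0.68, 0.201] pointing down, gripper open.
Joint ranges: [-2.57, 2.57], [-0.35, 1.97], [-1.29, 1.29], [0.11, 2.56], [-1.05, 4.19], [0.11, 1.86], [-2.63, 2.63]. Speed limits (rad/s): [2.22, 2.22, 3.01, 3.01, 3.14, 3.14, 3.14].

## Interface

Orientations are given as a rotation vector (axis times angle).
In Python, from workcell import robot gives the robot as it stands.
- The arm moves only by the tool jog_arm, never from a script. Its argument "moves" is a list of rows, each a list of 3 entries, a list of its own where there are three numbers: the shift along the tool's x, y, z as a fraction of full scale, then the turn about the tool's z as a fraction of full scale, then the opening, from -1 (shut) to 1 (fully open), so that 0 is half open. In form: [[[dx, dy, dz], roll, gripper], ...]. A call has 1 to 5 rows; each row is the pose to reach, as a shift and turn from the pose commanded when the call began, along the tool's axes at that moment; what a row does not reach only later rows make up. Full scale, the value 1, is 25 cm for a shift and 120 degrees for a turn. A row lasts 1/8 s, in which the tool goes at most 62.5 mm and 10.7 degrees, less where a joint would pass 70% of its speed; a pose out of reach is approached as far as the arm can. A call with a number of a shift or a turn outside -1 to 1 is refused whole. A call with a gripper value outside its range is refused whole. The fingers move at their own pace and stop on an object; "squeeze" is the grip in N (left out, the last holds). Time passes only in rows, so rows that repeat a pose let the fingers close. It gives the time, the measured TCP pose, the force, the opening and the grip force at its end, in the units of the state.
- robot.state(): the state, without advancing time (a new reading comes with each control period).
- robot.grab_frame(name): name is "scene" or "side" or "wrist"; returns a dict with "image" (400x640x3 uint8, red, green, blue), "vfov" (degrees; the focal length in pixels is half the picture's height over the tangent of half this angle, whatever the lens; pixels are square), "cx", "cy" (the principal point, pixels), "D" ([k1, k2, p1, p2, k3] as OpenCV has them; the pictures are not rectified), "world_to_cam" (4x4, takes a point from world to camera coordinates). Camera axes: x right, y down, z forward; pixel columns grow to the right and rows downward; lengths in m; the calibration is good to about 2 mm. A picture is of the moment at which its call begins. There is no depth.
- robot.hand_in(): hands the job in; it is judged then, once.
The state is a dict: "t": time; "qpos": joint angles; "joint_velocities": joint speeds; "tau": joint torques, N m; "position": TCP position; "eef_rot": TCP orientation; "contact_force": force on the tool from outside, world axes, zero at the start; "torque": the same for the moment, N m; "opening": finger opening in m; "grip_force": force on a finger pad.
Only numpy, scipy, OpenCV 4.12 (cv2) and the standard library are available. Lean on these libraries where they do the work, as an engineer would, in place of code of your own. Each camera call takes 0.05 s, during which the arm holds its last target. There are 200 camera calls.

## Working session

There is one attempt and no reset: what is moved stays moved. The work goes in short steps, Python scripts to look and compute and a tool call to move; the robot and the scene stay as the last step left them, time stands still between calls to the robot, and variables do not carry over. Pictures are saved under pics/ and viewed, at most 10 in all, crops included, and the job is handed in when it is done.

Besides the shell and the picture viewer there is one more tool, called after ">>>" by a JSON object that holds its "api" and its "payload", one argument or row to a line. jog_arm: Moves the arm, as the interface text tells. Its arguments: {"type":"object","properties":{"moves":{"type":"array","items":{"type":"array"}},"squeeze":{"type":"number"}},"required":["moves"]}

```bash
mkdir -p pics; cat > h.py <<'E'
from workcell import robot
import numpy as np, cv2
def K(f):
    h=f["image"].shape[0]; fl=h/2/np.tan(np.radians(f["vfov"])/2)
    return np.array([[fl,0,f["cx"]],[0,fl,f["cy"]],[0,0,1]])
def ray(f,uv,z):
    uv=np.array(uv,float).reshape(-1,1,2)
    n=cv2.undistortPoints(uv,K(f),np.array(f["D"],float)).reshape(-1,2)
    M=np.array(f["world_to_cam"]);R=M[:3,:3];t=M[:3,3];c=-R.T@t
    d=np.c_[n,np.ones(len(n))]@R
    return c+d*((z-c[2])/d[:,2])[:,None]
def proj(f,P):
    M=np.array(f["world_to_cam"])
    return cv2.projectPoints(np.array(P,float).reshape(-1,1,3),cv2.Rodrigues(M[:3,:3])[0],M[:3,3],K(f),np.array(f["D"],float))[0].reshape(-1,2)
def save(f,n): cv2.imwrite(f"pics/{n}.png",f["image"][:,:,::-1])
E
python3 - <<'E'
from h import *
import pickle
s=robot.state();print(s)
F={}
for n in("scene","side"):
    f=robot.grab_frame(n);save(f,n+"0");F[n]=f
    M=np.array(f["world_to_cam"]);print(n,-M[:3,:3].T@M[:3,3],M[2,:3],f["vfov"])
pickle.dump(F,open("f0.pkl","wb"))
E
```

```text
{'t': 0.0, 'qpos': array([ 1.1413198 ,  0.60008193, -0.00250656,  1.60010265,  0.00181705,
        0.94289014, -0.07975782]), 'joint_velocities': array([-3.10097086e-05,  1.18247595e-03, -7.15638654e-04, -4.75090591e-04,
        3.07365059e-04, -1.40464406e-03, -2.93931974e-04]), 'tau': array([ 1.38169278e-03, -7.65071726e+01,  1.49811756e+00, -2.52361268e+01,
       -5.21843915e-02,  1.68239797e-02,  1.30408157e-04]), 'position': array([ 0.25027574, -0.67990578,  0.20050144]), 'eef_rot': array([-3.09142907e+00, -5.51146478e-01,  6.69879249e-04]), 'contact_force': array([ 0.1656893 , -0.25853328,  0.1750537 ]), 'torque': array([0.00512617, 0.00360845, 0.03794632]), 'grip_force': 0.0, 'opening': 0.09308536385835896}
scene [-0.44487874 -0.49117187  0.68665242] [ 0.80034337  0.40173226 -0.44504121] 52.46983185623687
side [0.17993503 0.35327084 1.06159735] [ 0.37687898 -0.27866933 -0.8833491 ] 50.6476647577161
```

View pics/scene0.png

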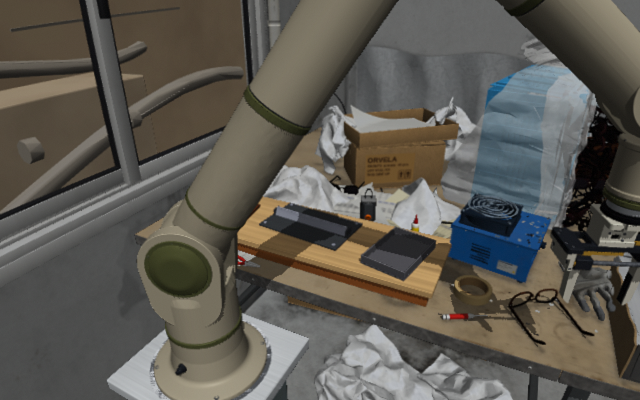

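View pics/side0.png

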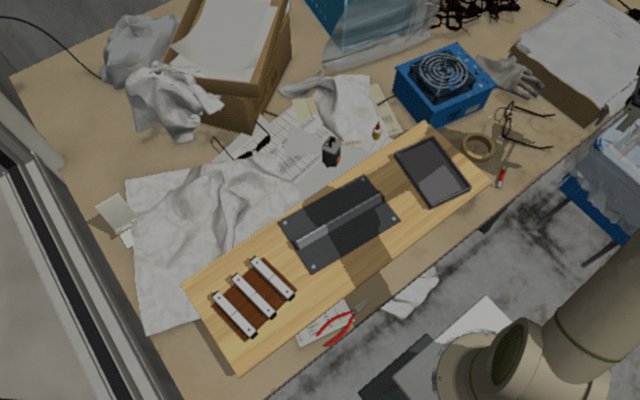

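The pictures show the riser running diagonally in the side view. The rack with three arms is at left (about 235–275, 280–320), the stand in the middle (340, 222), and the tray at right (432, 172). The dispenser (332, 150) and glue bottle (377, 130) are beyond the stand.

```bash
python3 - <<'E'
from h import *
import pickle
f=pickle.load(open("f0.pkl","rb"))["side"]
im=f["image"]; hsv=cv2.cvtColor(im,cv2.COLOR_RGB2HSV)
def box(m,roi,z,amin,name):
    k=np.zeros_like(m);x0,y0,x1,y1=roi;k[y0:y1,x0:x1]=m[y0:y1,x0:x1]
    for c in cv2.findContours(k,cv2.RETR_EXTERNAL,cv2.CHAIN_APPROX_NONE)[0]:
        if cv2.contourArea(c)<amin: continue
        P=ray(f,c.reshape(-1,2),z)
        r=cv2.minAreaRect((P[:,:2]*1000).astype(np.float32))
        print(name,"z",z,"c",np.round(r[0],1),"size",np.round(r[1],1),"ang",round(r[2],1),"px",c.reshape(-1,2).mean(0).round())
S,V,H=hsv[...,1],hsv[...,2],hsv[...,0]
white=((S<50)&(V>110)).astype(np.uint8)
box(white,(205,250,300,345),0.088,60,"arm")
dark=((V<95)&(S<90)).astype(np.uint8)
dark=cv2.morphologyEx(dark,cv2.MORPH_CLOSE,np.ones((3,3)))
box(dark,(390,132,475,210),0.086,500,"tray")
d2=((S<90)).astype(np.uint8)
box(d2,(270,172,408,275),0.064,500,"plate")
for n,z,p in(("riser",.056,[(182,287),(238,376),(430,123),(493,178)]),("ridge",.088,[(297,243),(384,198)])):
    print(n,ray(f,p,z).round(4).tolist())
c=cv2.resize(im[165:285,265:415],None,fx=5,fy=5,interpolation=cv2.INTER_CUBIC);cv2.imwrite("pics/c1.png",c[:,:,::-1])
E
```

```text
arm z 0.088 c [471.2 375.6] size [130.2  20.6] ang 9.0 px [234. 314.]
arm z 0.088 c [481.6 317.1] size [129.3  19.6] ang 9.3 px [253. 295.]
arm z 0.088 c [490.4 257.2] size [128.1  21.5] ang 9.3 px [271. 277.]
arm z 0.088 c [611.1 337.4] size [59.2 38.5] ang 52.8 px [215. 255.]
tray z 0.086 c [ 472.8 -255.2] size [141.3 194.1] ang 78.6 px [432. 172.]
plate z 0.064 c [514.   29.1] size [278.8 169.3] ang 84.8 px [338. 223.]
plate z 0.064 c [620.7  52.9] size [210.  154.7] ang 52.6 px [298. 188.]
riser [[0.6104, 0.4429, 0.056], [0.3571, 0.4423, 0.056], [0.6023, -0.3875, 0.056], [0.3595, -0.3922, 0.056]]
ridge [[0.5221, 0.1584, 0.088], [0.4861, -0.0957, 0.088]]
```

View pics/c1.png

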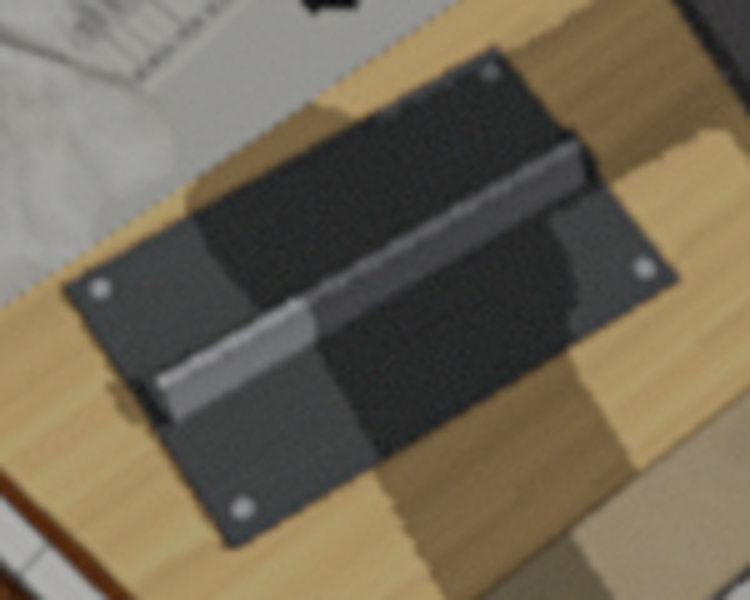

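```bash
cat >> h.py <<'E'
from scipy.spatial.transform import Rotation as Ro
def plan(x,y,z,yaw):
    s=robot.state();R=Ro.from_rotvec(s["eef_rot"]).as_matrix()
    d=R.T@(np.array([x,y,z])-s["position"])
    cur=np.degrees(np.arctan2(R[1,0],R[0,0])); roll=(cur-yaw+90)%180-90
    print("yaw",cur.round(1),"tilt",np.round(R[:,2],3),"shift frac",(d/.25).round(3),"roll",round(roll/120,3))
E
python3 - <<'E'
from h import *
import pickle
f=pickle.load(open("f0.pkl","rb"))["side"]
q=lambda a:[(265+x/5-.4,165+y/5-.4) for x,y in a]
P=ray(f,q([(65,290),(232,548),(678,278),(497,45)]),.064);print(P.round(4).tolist(),P.mean(0))
print(ray(f,q([(160,380),(577,142)]),.088).round(4).tolist())
print("disp",ray(f,[(332,165)],.0),"glue",ray(f,[(376,137)],0))
plan(.45,-.45,.26,9);plan(.5,.02,.26,-8)
E
```

```text
[[0.607, 0.1603, 0.064], [0.4438, 0.1745, 0.064], [0.4191, -0.0968, 0.064], [0.5842, -0.1136, 0.064]] [0.51350544 0.03109695 0.064     ]
[[0.5279, 0.1555, 0.088], [0.5036, -0.0972, 0.088]]
disp [[ 0.69047245 -0.08754015  0.        ]] glue [[ 0.6880927  -0.25821374  0.        ]]
yaw 20.2 tilt [-0.001  0.001 -1.   ] shift frac [ 1.067 -0.588 -0.237] roll 0.093
yaw 20.2 tilt [-0.001  0.001 -1.   ] shift frac [ 1.905 -2.283 -0.235] roll 0.235
```

>>> {"api": "jog_arm", "payload": {
  "moves": [
    [[1,-0.6,-0.2],0.23,0],
    [[1,-0.6,-0.2],0.23,0],
    [[1,-0.6,-0.2],0.23,0],
    [[1,-0.6,-0.2],0.23,0],
    [[1,-0.6,-0.2],0.23,0]
  ]
}}

```text
t: 0.72
position: [0.4352, -0.4504, 0.2515]
eef_rot: [-3.135, 0.199, -0.0]
contact_force: [1.0, -0.9, -0.3]
opening: 0.049
grip_force: 0.0
```

```bash
python3 -c "
from h import *
s=robot.state();print(s['t'],s['position']);plan(.48,-.2,.25,-5);plan(.48,.03,.25,-5);plan(.48,.3,.25,9)"
```

```text
0.725 [ 0.43519762 -0.4504002   0.25149407]
yaw -7.2 tilt [ 0.     0.001 -1.   ] shift frac [ 0.051 -1.016  0.007] roll -0.019
yaw -7.2 tilt [ 0.     0.001 -1.   ] shift frac [-0.065 -1.929  0.007] roll -0.019
yaw -7.2 tilt [ 0.     0.001 -1.   ] shift frac [-0.201 -3.     0.008] roll -0.135
```

>>> {"api": "jog_arm", "payload": {
  "moves": [
    [[0.05,-0.25,0],-0.02,0],
    [[0.05,-0.5,0],-0.02,0],
    [[0.05,-0.75,0],-0.02,0],
    [[0.05,-1,0],-0.02,0]
  ]
}}

```text
t: 1.23
position: [0.4776, -0.206, 0.2512]
eef_rot: [-3.139, 0.137, 0.0]
contact_force: [1.3, 0.7, -0.2]
opening: 0.0465
grip_force: 0.0
```

>>> {"api": "jog_arm", "payload": {
  "moves": [
    [[-0.05,-0.25,0],0,0],
    [[-0.1,-0.5,0],0,0],
    [[-0.1,-0.75,0],0,0],
    [[-0.1,-0.9,0],0,0],
    [[-0.1,-0.9,0],0,0]
  ]
}}

```text
t: 1.85
position: [0.4723, 0.0214, 0.2512]
eef_rot: [-3.138, 0.128, 0.0]
contact_force: [-0.6, -0.1, -0.1]
opening: 0.047
grip_force: 0.0
```

```bash
python3 -c "
from h import *
s=robot.state();print(s['t'],s['position'])
f=robot.grab_frame('wrist');save(f,'w1');import pickle;pickle.dump(f,open('w1.pkl','wb'))
M=np.array(f['world_to_cam']);print(-M[:3,:3].T@M[:3,3],M[:3,:3].round(2))
plan(.48,.3,.25,9)"
```

```text
1.85 [0.47228504 0.02137661 0.25117228]
[0.54544477 0.01480034 0.43440641] [[-0.08 -1.   -0.  ]
 [-0.96  0.08  0.27]
 [-0.26  0.02 -0.96]]
yaw -4.8 tilt [-0.001 -0.    -1.   ] shift frac [-0.063 -1.122  0.004] roll -0.115
```

View pics/w1.png

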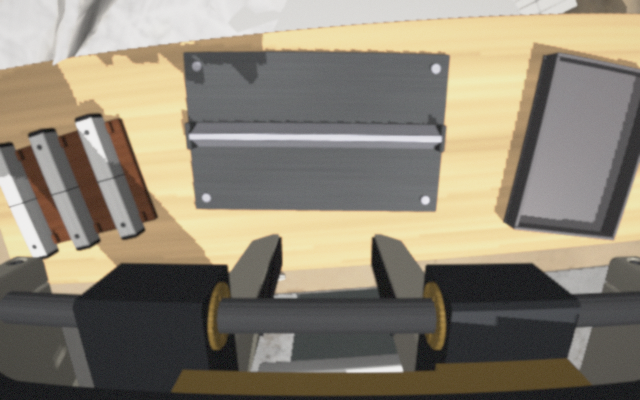

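The wrist view shows the land as a bright strip from (190, 130) to (442, 138), the tray at right (575, 145) and the arms at left (30–110, 190).

```bash
cat >> h.py <<'E'
def land(f,roi):
    x0,y0,x1,y1=roi;g=cv2.cvtColor(f["image"],cv2.COLOR_RGB2GRAY)[y0:y1,x0:x1].astype(float)
    pts=[]
    for x in range(x1-x0):
        c=g[:,x]; w=np.clip(c-(c.max()+np.median(c))/2,0,None)
        if c.max()>1.4*np.median(c): pts.append((x0+x,y0+(w*np.arange(len(c))).sum()/w.sum()))
    P=ray(f,pts,.088);vx,vy,a,b=cv2.fitLine(P[:,:2].astype(np.float32),cv2.DIST_HUBER,0,1e-4,1e-4).ravel()
    r=np.abs((P[:,0]-a)*vy-(P[:,1]-b)*vx)
    print("land pt",a,b,"dir",vx,vy,"theta",np.degrees(np.arctan2(-vx*np.sign(vy),abs(vy))),"ends",P[0,:2],P[-1,:2],"rms",r.std())
E
python3 - <<'E'
from h import *
import pickle
f=pickle.load(open("w1.pkl","rb"))
land(f,(192,112,442,155))
P=ray(f,[(184,53),(448,53),(437,211),(197,209)],.064);print(P.round(4).tolist(),P.mean(0))
print("tray rim",ray(f,[(555,53),(505,226),(615,238)],.086).round(4).tolist())
print("mids",ray(f,[(65,190),(113,178),(22,202)],.088).round(4).tolist())
E
```

```text
land pt 0.5154578 0.027189616 dir 0.09307835 0.9956588 theta -5.340727 ends [0.5270922 0.1526546] [ 0.50255915 -0.09801602] rms 8.446872171448766e-05
[[0.6111, 0.1564, 0.064], [0.5886, -0.1138, 0.064], [0.4196, -0.1016, 0.064], [0.4442, 0.1713, 0.064]] [0.51587221 0.02806316 0.064     ]
tray rim [[0.581, -0.215, 0.086], [0.4033, -0.1711, 0.086], [0.3761, -0.3076, 0.086]]
mids [[0.4839, 0.3062, 0.088], [0.492, 0.2467, 0.088], [0.4749, 0.3645, 0.088]]
```

>>> {"api": "jog_arm", "payload": {
  "moves": [
    [[-0.1,-0.25,0],-0.05,0],
    [[-0.2,-0.5,0],-0.1,0],
    [[-0.3,-0.75,0],-0.115,0],
    [[-0.3,-1,0],-0.115,0],
    [[-0.3,-1,0],-0.115,0]
  ]
}}

```text
t: 2.52
position: [0.4194, 0.2764, 0.2512]
eef_rot: [-3.131, -0.246, -0.0]
contact_force: [0.6, -1.1, 0.0]
opening: 0.0466
grip_force: 0.0
```

```bash
python3 -c "
from h import *
s=robot.state();print(s['t'],s['position'])
f=robot.grab_frame('wrist');save(f,'w2');import pickle;pickle.dump(f,open('w2.pkl','wb'))"
```

```text
2.525 [0.41938196 0.27635505 0.25116761]
```

View pics/w2.png

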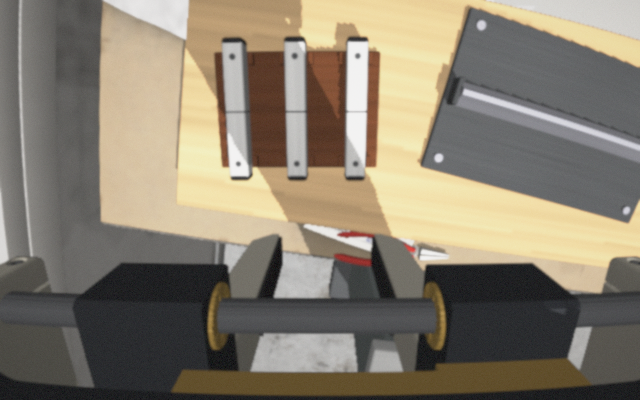

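The three arms stand upright in the picture at columns 236, 296 and 357, with their midlines at row about 111.

```bash
python3 - <<'E'
from h import *
import pickle
f=pickle.load(open("w2.pkl","rb"))
g=cv2.cvtColor(f["image"],cv2.COLOR_RGB2GRAY).astype(float)
for c0 in(236,296,357):
    cols=[];rows=list(range(60,155))
    for r in rows:
        m=np.where(g[r,c0-16:c0+17]>130)[0]+c0-16
        cols.append((m.min()+m.max())/2)
    k=np.polyfit(rows,cols,1)
    prof=np.array([g[r,int(round(np.polyval(k,r)))-4:int(round(np.polyval(k,r)))+5].mean() for r in range(95,130)])
    w=np.clip(np.median(prof)-prof-8,0,None);rm=95+(w*np.arange(35)).sum()/w.sum()
    P=ray(f,[(np.polyval(k,r),r) for r in(50,rm,165)],.088)
    d=P[0]-P[2];print(c0,"row",rm.round(2),"mid",P[1].round(4),"ang",np.degrees(np.arctan2(d[1],d[0])).round(2), "n",(w>0).sum())
plan(.4905,.2505,.092,9.2);plan(.4905,.2505,.15,9.2)
E
```

```text
236 row 111.56 mid [0.4723 0.3765 0.088 ] ang 6.57 n 4
296 row 111.27 mid [0.4816 0.3165 0.088 ] ang 9.07 n 4
357 row 111.33 mid [0.4909 0.2572 0.088 ] ang 9.2 n 3
yaw 8.9 tilt [-0.     0.001 -1.   ] shift frac [0.265 0.145 0.636] roll -0.002
yaw 8.9 tilt [-0.     0.001 -1.   ] shift frac [0.265 0.145 0.404] roll -0.002
```

>>> {"api": "jog_arm", "payload": {
  "moves": [
    [[0.27,0.12,0.2],0,-0.1],
    [[0.27,0.12,0.42],0,-0.1],
    [[0.27,0.12,0.64],0,-0.1],
    [[0.27,0.12,0.64],0,-0.1]
  ],
  "squeeze": 20
}}

```text
t: 3.08
position: [0.4889, 0.25, 0.0878]
eef_rot: [3.127, 0.236, -0.012]
contact_force: [-0.7, -0.1, 0.2]
opening: 0.0418
grip_force: 0.0
```

```bash
python3 -c "
from h import *
s=robot.state();print(s['t'],s['position'],s['contact_force'])
plan(.491,.257,.091,9)"
```

```text
3.075 [0.48890663 0.25003644 0.08779183] [-0.65329892 -0.10315847  0.16611162]
yaw 8.6 tilt [-0.007 -0.006 -1.   ] shift frac [ 0.012 -0.026 -0.013] roll -0.003
```

>>> {"api": "jog_arm", "payload": {
  "moves": [
    [[0,0,0],0,-0.1],
    [[0,0,0],0,-0.1]
  ]
}}

```text
t: 3.32
position: [0.4918, 0.2548, 0.0939]
eef_rot: [-3.131, -0.241, -0.005]
contact_force: [-0.6, 0.2, 0.1]
opening: 0.0418
grip_force: 0.0
```

```bash
python3 -c "
from h import *
s=robot.state();print(s['t'],s['position'],s['contact_force'])
plan(.491,.257,.091,9)"
```

```text
3.325 [0.4918127  0.25476214 0.0938957 ] [-0.64550364  0.1945099   0.11504053]
yaw 8.8 tilt [ 0.003  0.002 -1.   ] shift frac [-0.002 -0.009  0.012] roll -0.002
```

>>> {"api": "jog_arm", "payload": {
  "moves": [
    [[0,0,0],0,-0.1],
    [[0,0,0],0,-1],
    [[0,0,0],0,-1],
    [[0,0,0],0,-1],
    [[0,0,0],0,-1]
  ]
}}

```text
t: 3.95
position: [0.4905, 0.2545, 0.0912]
eef_rot: [3.132, 0.242, -0.0]
contact_force: [0.3, 0.3, 0.2]
opening: 0.0059
grip_force: 0.0
```

```bash
python3 -c "
from h import *
s=robot.state();print(s['t'],s['position'],s['contact_force'])
plan(.5076,-.0571,.15,-5.3)"
```

```text
3.95 [0.49050763 0.25450587 0.0912061 ] [0.33880987 0.26116542 0.19902266]
yaw 8.8 tilt [-0. -0. -1.] shift frac [-0.124  1.242 -0.235] roll 0.118
```

```bash
python3 -c "
from h import *
f=robot.grab_frame('wrist');save(f,'w3');import pickle;pickle.dump(f,open('w3.pkl','wb'))
g=robot.grab_frame('side');cv2.imwrite('pics/s3.png',cv2.resize(g['image'][220:370,170:340],None,fx=4,fy=4)[:,:,::-1])
a=cv2.imread('pics/w3.png');b=cv2.imread('pics/s3.png');h=np.zeros((600,800,3),np.uint8)
h[:250,:400]=cv2.resize(a,(400,250));h[:353,400:]=cv2.resize(b,(400,353));cv2.imwrite('pics/m3.png',h)"
```

```text
(no output)
```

View pics/m3.png

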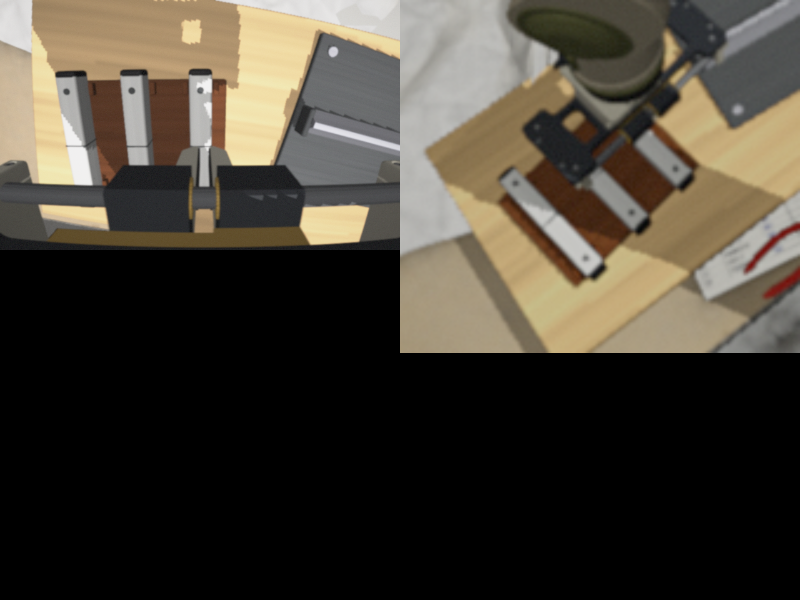

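```bash
python3 - <<'E'
from h import *
import pickle
s=robot.state();R=Ro.from_rotvec(s["eef_rot"]).as_matrix();p=s["position"];print(s["t"],p,s["opening"],s["grip_force"],s["contact_force"])
f=pickle.load(open("w3.pkl","rb"))
for dz in(.019,0,-.02): print("tcp+",dz,proj(f,[p+R@[0,k,dz] for k in(-.003,.003)]).round(1).tolist())
a=np.radians(9.1);u=np.array([np.cos(a),np.sin(a),0]);v=np.array([-u[1],u[0],0]);c=np.array([.4909,.2572,.088])
print("armtop far corners",proj(f,[c+u*.07+v*k for k in(.01,-.01)]).round(1).tolist(),"at 0", proj(f,[c+v*k for k in(.01,-.01)]).round(1).tolist())
g=f["image"];print(cv2.imwrite("pics/w3c.png",cv2.resize(g[90:290,230:430],None,fx=3,fy=3)[:,:,::-1]))
E
```

```text
4.05 [0.49054686 0.25447496 0.09118575] 0.0014343656351601991 0.0 [-0.73981993  0.43969925  1.27461971]
tcp+ 0.019 [[320.6, 226.3], [330.2, 226.3]]
tcp+ 0 [[320.1, 237.6], [330.6, 237.6]]
tcp+ -0.02 [[319.4, 252.1], [331.1, 252.1]]
armtop far corners [[300.7, 110.4], [338.5, 110.2]] at 0 [[303.6, 234.4], [338.0, 234.3]]
True
```

View pics/w3c.png

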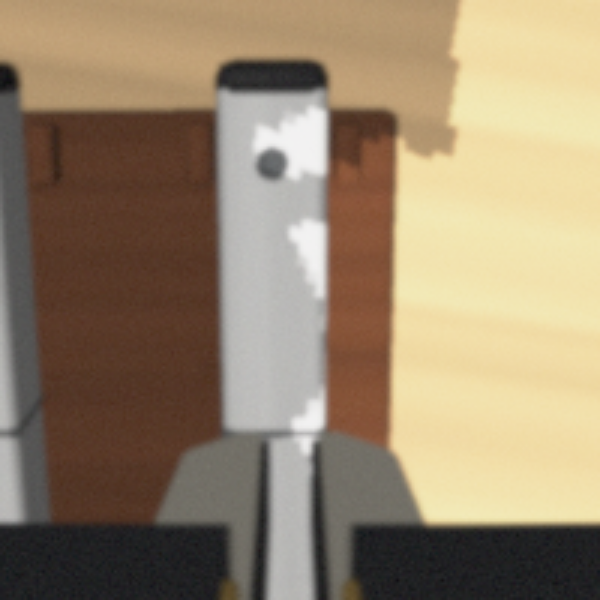

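The crop shows the fingers closed above the bar, with their tips at about (327, 234). By scale and row they sit about 17 mm above the reported TCP, not 19 mm below it. The bar is where I measured it, so the real grasp height is lower than the state reports. I'll open and go down in steps, watching the force.

>>> {"api": "jog_arm", "payload": {
  "moves": [
    [[0,-0.01,0],0,-0.1],
    [[0,-0.01,0],0,-0.1],
    [[0,-0.01,0.04],0,-0.1],
    [[0,-0.01,0.08],0,-0.1],
    [[0,-0.01,0.08],0,-0.1]
  ]
}}

```text
t: 4.68
position: [0.4896, 0.2566, 0.0701]
eef_rot: [3.131, 0.241, -0.003]
contact_force: [-0.5, -0.4, -0.2]
opening: 0.0412
grip_force: 0.0
```

>>> {"api": "jog_arm", "payload": {
  "moves": [
    [[0,0,0.02],0,-0.1],
    [[0,0,0.04],0,-0.1],
    [[0,0,0.04],0,-0.1],
    [[0,0,0.04],0,-0.1]
  ]
}}

```text
t: 5.18
position: [0.4902, 0.257, 0.0614]
eef_rot: [-3.132, -0.241, -0.0]
contact_force: [-0.2, 0.7, 1.2]
opening: 0.0417
grip_force: 0.0
```

```bash
python3 -c "
from h import *
s=robot.state();print(s['t'],s['position'],s['contact_force'],s['opening'])
f=robot.grab_frame('wrist');save(f,'w4');import pickle;pickle.dump(f,open('w4.pkl','wb'))
cv2.imwrite('pics/w4c.png',cv2.resize(f['image'][60:290,190:460],(800,600*230*8//(270*6)) if 0 else None,fx=2.5,fy=2.5)[:,:,::-1])"
```

```text
5.175 [0.4902463  0.25701499 0.06136657] [-0.22495251  0.71935292  1.20427298] 0.041741061127049714
```

View pics/w4c.png

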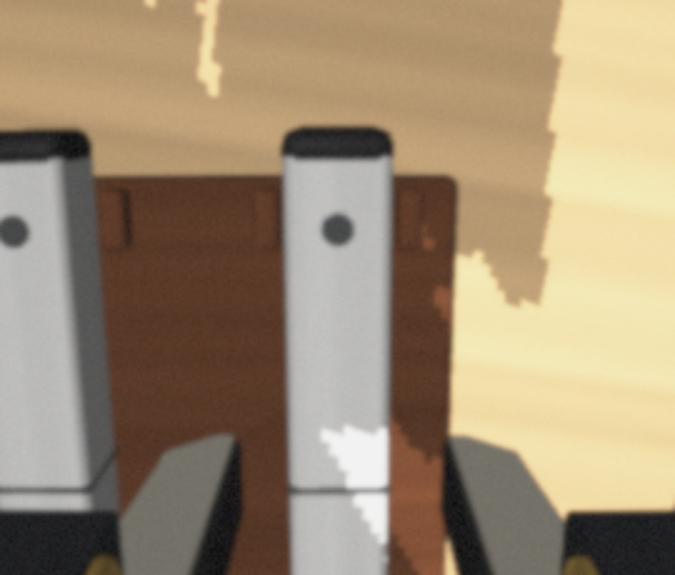

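Now the fingers stand either side of the bar, which has its midline at crop row 490. Their tips are about 8 mm below its top. I'll go 6 mm lower and close.

>>> {"api": "jog_arm", "payload": {
  "moves": [
    [[0,0,0.025],0,-0.1],
    [[0,0,0.025],0,-1],
    [[0,0,0.025],0,-1],
    [[0,0,0.025],0,-1],
    [[0,0,0.025],0,-1]
  ]
}}

```text
t: 5.85
position: [0.4902, 0.257, 0.0551]
eef_rot: [-3.132, -0.242, 0.0]
contact_force: [-0.4, -0.1, -1.0]
opening: 0.0198
grip_force: 20.0
```

```bash
python3 -c "
from h import *
s=robot.state();print(s['t'],s['position'],s['contact_force'],s['opening'],s['grip_force'])
plan(.5076,-.0571,.12,-5.3)"
```

```text
5.85 [0.49019902 0.25701149 0.0550738 ] [-0.37305955 -0.13206085 -0.97818848] 0.019758738129681864 19.999843798577785
yaw 8.8 tilt [-0.  0. -1.] shift frac [-0.124  1.252 -0.26 ] roll 0.118
```

>>> {"api": "jog_arm", "payload": {
  "moves": [
    [[0,0,-0.15],0,-1],
    [[0,0.15,-0.28],0,-1],
    [[-0.05,0.4,-0.28],0.04,-1],
    [[-0.1,0.65,-0.28],0.08,-1],
    [[-0.12,0.9,-0.28],0.118,-1]
  ]
}}

```text
t: 6.48
position: [0.4943, 0.0309, 0.1253]
eef_rot: [3.138, -0.15, 0.0]
contact_force: [1.4, -0.3, -1.0]
opening: 0.02
grip_force: 20.0
```

```bash
python3 -c "
from h import *
s=robot.state();print(s['t'],s['position'],s['contact_force'],s['opening'],s['grip_force'])
plan(.5069,-.0570,.1,-5.3)"
```

```text
6.475 [0.4942514  0.03090404 0.12530469] [ 1.42928115 -0.25220999 -1.03046398] 0.01996926745543717 20.00010397285223
yaw -5.5 tilt [ 0. -0. -1.] shift frac [0.084 0.345 0.101] roll -0.001
```

>>> {"api": "jog_arm", "payload": {
  "moves": [
    [[0.084,0.2,0],0,-1],
    [[0.084,0.345,0.05],0,-1],
    [[0.084,0.345,0.1],0,-1],
    [[0.084,0.345,0.12],0,-1],
    [[0.084,0.345,0.12],0,-1]
  ]
}}

```text
t: 7.1
position: [0.5076, -0.0537, 0.0948]
eef_rot: [-3.138, 0.143, 0.001]
contact_force: [0.6, 0.2, -1.2]
opening: 0.0202
grip_force: 20.0
```

```bash
python3 -c "
from h import *
s=robot.state();print(s['t'],s['position'],s['contact_force'],s['opening'],s['grip_force'])
f=robot.grab_frame('wrist');save(f,'w5');import pickle;pickle.dump(f,open('w5.pkl','wb'))
cv2.imwrite('pics/w5c.png',cv2.resize(f['image'][60:300,170:490],None,fx=2.5,fy=2.5)[:,:,::-1])
plan(.5069,-.0570,.078,-5.3)"
```

```text
7.1 [ 0.50764925 -0.05367117  0.09475318] [ 0.55688881  0.24378295 -1.2078076 ] 0.020230278699465983 19.999906606972218
yaw -5.2 tilt [-0.  0. -1.] shift frac [-0.002  0.013  0.068] roll 0.001
```

View pics/w5c.png

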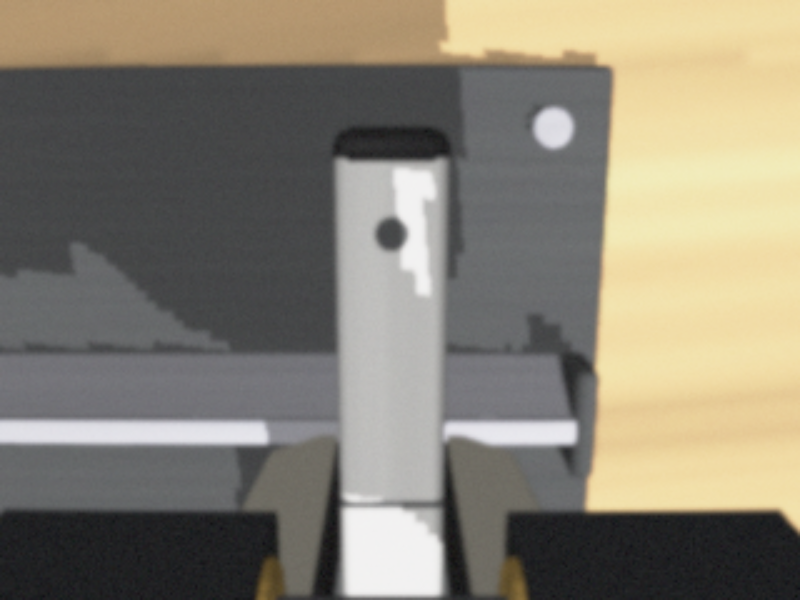

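```bash
cat >> h.py <<'E'
def midcheck(f,pxmid,ztop,pxland):
    # along-stand-x offset of the bar's midline from the land
    t=np.radians(-5.34);u=np.array([np.cos(t),np.sin(t)]);v=np.array([-u[1],u[0]])
    m=ray(f,[pxmid],ztop)[0,:2];L=ray(f,pxland,.088)[:,:2]
    s=[(m-l)@u for l in L];e=np.array([.5155,.0275])
    print("mid",m.round(4),"slot y",((m-e)@v).round(4),"off vs land px",np.round(s,4),"vs e",((m-e)@u).round(4))
E
python3 - <<'E'
from h import *
import pickle
f=pickle.load(open("w5.pkl","rb"))
q=lambda x,y:(170+x/2.5-.3,60+y/2.5-.3)
midcheck(f,q(392,503),.1278,[q(100,432),q(250,432),q(510,433)])
E
```

```text
mid [ 0.509  -0.0545] slot y -0.0822 off vs land px [0.0011 0.0008 0.0009] vs e 0.0012
```

>>> {"api": "jog_arm", "payload": {
  "moves": [
    [[-0.004,0,0.035],0,-1],
    [[-0.004,0,0.065],0,-1],
    [[-0.004,0,0.067],0,-1],
    [[-0.004,0,0.067],0,-1],
    [[-0.004,0,0.067],0,-1]
  ]
}}

```text
t: 7.78
position: [0.5068, -0.0551, 0.0784]
eef_rot: [3.138, -0.147, 0.0]
contact_force: [-0.3, 0.4, -1.1]
opening: 0.0197
grip_force: 20.0
```

```bash
python3 -c "
from h import *
s=robot.state();print(s['t'],s['position'],s['contact_force'],s['opening'],s['grip_force'])
plan(.5069,-.0570,.077,-5.3)"
```

```text
7.775 [ 0.50683317 -0.05509905  0.07844665] [-0.30077334  0.38690209 -1.08872317] 0.019729266518877325 19.99963615089655
yaw -5.3 tilt [ 0. -0. -1.] shift frac [0.001 0.008 0.006] roll -0.0
```

Down another 1.5 mm, watching for contact.

>>> {"api": "jog_arm", "payload": {
  "moves": [
    [[0,0,0.004],0,-1],
    [[0,0,0.006],0,-1],
    [[0,0,0.006],0,-1]
  ]
}}

```text
t: 8.15
position: [0.5068, -0.0551, 0.077]
eef_rot: [3.138, -0.147, 0.0]
contact_force: [-0.1, -0.1, 3.3]
opening: 0.0197
grip_force: 20.0
```

```bash
python3 -c "
from h import *
s=robot.state();print(s['t'],s['position'],s['contact_force'])"
```

```text
8.15 [ 0.50680202 -0.05513044  0.07701531] [-0.13043811 -0.10844663  3.29694385]
```

>>> {"api": "jog_arm", "payload": {
  "moves": [
    [[0,0,0],0,-0.5],
    [[0,0,0],0,-0.4],
    [[0,0,0],0,-0.3],
    [[0,0,0],0,-0.2],
    [[0,0,0],0,-0.2]
  ]
}}

```text
t: 8.78
position: [0.5067, -0.0551, 0.0768]
eef_rot: [3.138, -0.146, -0.0]
contact_force: [-0.4, 0.8, 0.1]
opening: 0.0369
grip_force: 0.0
```

>>> {"api": "jog_arm", "payload": {
  "moves": [
    [[0,0,-0.1],0,-0.2],
    [[0,0,-0.3],0,-0.2],
    [[0,0,-0.5],0,-0.2],
    [[0,0,-0.5],0,-0.2]
  ]
}}

```text
t: 9.28
position: [0.5087, -0.0552, 0.2052]
eef_rot: [3.138, -0.147, 0.01]
contact_force: [0.3, 0.5, -0.7]
opening: 0.0373
grip_force: 0.0
```

```bash
python3 -c "
from h import *
s=robot.state();print(s['t'],s['position'],s['contact_force'],s['opening'],s['grip_force'])
f=robot.grab_frame('wrist');g=robot.grab_frame('side');import pickle;pickle.dump((f,g),open('w6.pkl','wb'))
a=f['image'][80:240,170:470];b=g['image'][160:290,260:420]
h=np.zeros((600,800,3),np.uint8);h[:320,:600]=cv2.resize(a,(600,320));h[320:580,:320]=cv2.resize(b,(320,260));cv2.imwrite('pics/m6.png',h[:,:,::-1])
plan(.4816,.3165,.15,9.0)"
```

```text
9.275 [ 0.50870072 -0.05517029  0.20518394] [ 0.29733539  0.46872636 -0.65807125] 0.037262253464164154 0.0
yaw -5.4 tilt [ 0.001 -0.    -1.   ] shift frac [-0.239 -1.471  0.207] roll -0.12
```

View pics/m6.png

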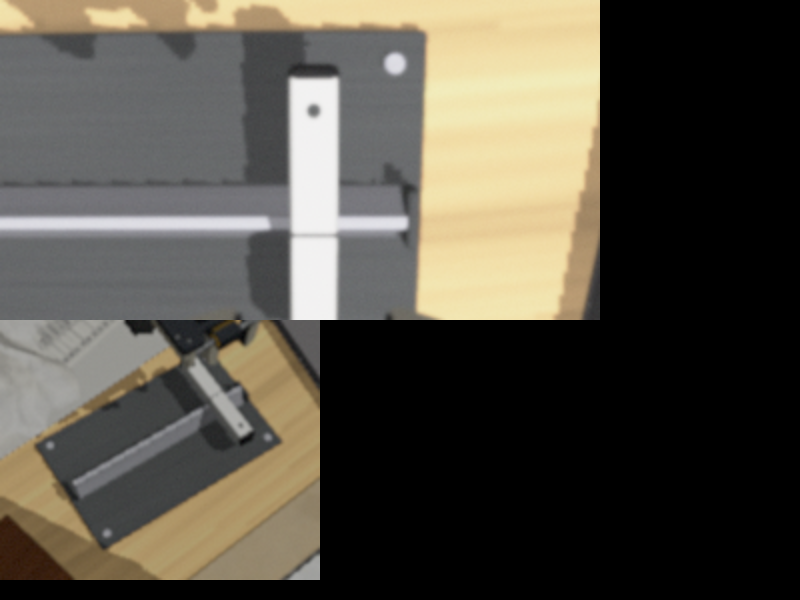

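The picture shows arm A lying across the edge at the right, its midline at about (326, 197) beside the land. I'll check numerically whether it is level.

```bash
cat >> h.py <<'E'
def tiltpred(f,mid):
    """predict pixels of far-end top corners centre / midline, for tilt 0, +-.35 (far end up +)"""
    t=np.radians(-5.34);u=np.array([np.cos(t),np.sin(t),0]);v=np.array([-u[1],u[0],0]);e=np.array([.5155,.0275,.088]);
    p=e+v*mid
    for a in(-.35,0,.35):
        d=u*np.cos(a)+np.array([0,0,np.sin(a)]);n=-u*np.sin(a)+np.array([0,0,np.cos(a)])
        q=p+n*.022
        pr=proj(f,[q+d*.07,q,q-d*.07]);w=proj(f,[q+d*.06+v*.01,q+d*.06-v*.01]);print(a,"far",pr[0].round(1),"mid",pr[1].round(1),"near",pr[2].round(1),"w@+60",abs(w[0,0]-w[1,0]).round(1))
E
python3 - <<'E'
from h import *
import pickle
f,g=pickle.load(open("w6.pkl","rb"))
tiltpred(f,-.085);print("side");tiltpred(g,-.083)
E
```

```text
-0.35 far [327.9 107.6] mid [328.  188.2] near [328.1 272.7] w@+60 23.3
0 far [328.1 111.9] mid [328.  197.3] near [327.9 272.8] w@+60 25.0
0.35 far [328.2 128.6] mid [328.  205.5] near [327.8 263.8] w@+60 26.6
side
-0.35 far [350.8 180.5] mid [365.8 194.6] near [382.3 209.9] w@+60 6.2
0 far [352.2 176.5] mid [367.6 196.5] near [383.8 217.6] w@+60 6.3
0.35 far [355.4 175.4] mid [369.3 199. ] near [383.2 222.8] w@+60 6.4
```

Observed far end at row 112.5 and midline at 197.5 match the level prediction (111.9 and 197.3), so arm A is good and centred. Next is arm B.

>>> {"api": "jog_arm", "payload": {
  "moves": [
    [[-0.05,-0.25,0],-0.03,-0.1],
    [[-0.1,-0.5,0],-0.06,-0.1],
    [[-0.15,-0.75,0.05],-0.09,-0.1],
    [[-0.2,-1,0.1],-0.12,-0.1],
    [[-0.2,-1,0.1],-0.12,-0.1]
  ]
}}

```text
t: 10.0
position: [0.4781, 0.2029, 0.1745]
eef_rot: [-3.13, -0.26, 0.006]
contact_force: [-0.3, 0.2, -0.7]
opening: 0.0421
grip_force: 0.0
```

```bash
python3 -c "
from h import *
print(robot.state()['t'],robot.state()['position']);plan(.481,.3163,.055,8.9)"
```

```text
10.0 [0.4780919  0.20285908 0.1744745 ]
yaw 9.5 tilt [-0.004  0.    -1.   ] shift frac [ 0.088 -0.445  0.478] roll 0.005
```

>>> {"api": "jog_arm", "payload": {
  "moves": [
    [[0.088,-0.25,0],0.005,-0.1],
    [[0.088,-0.445,0.15],0.005,-0.1],
    [[0.088,-0.445,0.3],0.005,-0.1],
    [[0.088,-0.445,0.3],0.005,-0.1],
    [[0.088,-0.445,0.3],0.005,-0.1]
  ]
}}

```text
t: 10.62
position: [0.4849, 0.3105, 0.1021]
eef_rot: [3.132, 0.229, -0.001]
contact_force: [-0.9, 0.8, 0.3]
opening: 0.0414
grip_force: 0.0
```

```bash
python3 -c "
from h import *
print(robot.state()['t'],robot.state()['position']);plan(.481,.3163,.055,8.9)"
```

```text
10.625 [0.48490749 0.31054933 0.10206694]
yaw 8.4 tilt [-0.    -0.001 -1.   ] shift frac [-0.012 -0.025  0.188] roll -0.005
```

>>> {"api": "jog_arm", "payload": {
  "moves": [
    [[-0.012,-0.025,0.05],-0.005,-0.1],
    [[-0.012,-0.025,0.1],-0.005,-0.1],
    [[-0.012,-0.025,0.1],-0.005,-0.1],
    [[-0.012,-0.025,0.1],-0.005,-0.1],
    [[-0.012,-0.025,0.1],-0.005,-0.1]
  ]
}}

```text
t: 11.25
position: [0.4808, 0.3176, 0.0771]
eef_rot: [-3.132, -0.248, -0.001]
contact_force: [-0.0, -0.4, -0.9]
opening: 0.042
grip_force: 0.0
```

```bash
python3 -c "
from h import *
print(robot.state()['t'],robot.state()['position']);plan(.481,.3163,.055,8.9)"
```

```text
11.25 [0.48077595 0.31762993 0.07708641]
yaw 9.0 tilt [ 0.  0. -1.] shift frac [0.    0.005 0.088] roll 0.001
```

>>> {"api": "jog_arm", "payload": {
  "moves": [
    [[0,0.005,0.05],0,-0.1],
    [[0,0.005,0.088],0,-0.1],
    [[0,0.005,0.088],0,-0.6],
    [[0,0.005,0.088],0,-1],
    [[0,0.005,0.088],0,-1]
  ]
}}

```text
t: 11.88
position: [0.4808, 0.3165, 0.055]
eef_rot: [-3.132, -0.248, -0.0]
contact_force: [-0.6, 0.8, -1.3]
opening: 0.0201
grip_force: 20.0
```

>>> {"api": "jog_arm", "payload": {
  "moves": [
    [[0,0,0],0,-1],
    [[0,0,0],0,-1]
  ]
}}

```text
t: 12.12
position: [0.4808, 0.3164, 0.0549]
eef_rot: [-3.132, -0.248, -0.0]
contact_force: [0.9, 0.3, -0.8]
opening: 0.0197
grip_force: 20.0
```

```bash
python3 -c "
from h import *
print(robot.state()['t'],robot.state()['position']);plan(.5148,.0276,.11,-5.3)"
```

```text
12.125 [0.48077324 0.31636464 0.05490197]
yaw 9.1 tilt [ 0.  0. -1.] shift frac [-0.047  1.162 -0.22 ] roll 0.12
```

>>> {"api": "jog_arm", "payload": {
  "moves": [
    [[0,0,-0.15],0,-1],
    [[0,0.05,-0.28],0,-1],
    [[-0.02,0.3,-0.28],0.04,-1],
    [[-0.04,0.55,-0.28],0.08,-1],
    [[-0.047,0.8,-0.28],0.12,-1]
  ]
}}

```text
t: 12.75
position: [0.5005, 0.1156, 0.1251]
eef_rot: [-3.138, 0.15, -0.001]
contact_force: [0.8, -0.2, -1.1]
opening: 0.0198
grip_force: 20.0
```

```bash
python3 -c "
from h import *
print(robot.state()['t'],robot.state()['position']);plan(.5148,.0276,.095,-5.3)"
```

```text
12.75 [0.50045295 0.11564395 0.12508686]
yaw -5.5 tilt [ 0.  0. -1.] shift frac [0.091 0.345 0.12 ] roll -0.001
```

>>> {"api": "jog_arm", "payload": {
  "moves": [
    [[0.09,0.2,0],0,-1],
    [[0.09,0.345,0.05],0,-1],
    [[0.09,0.345,0.12],0,-1],
    [[0.09,0.345,0.12],0,-1],
    [[0.09,0.345,0.12],0,-1]
  ]
}}

```text
t: 13.38
position: [0.5152, 0.0301, 0.0952]
eef_rot: [-3.138, 0.145, -0.0]
contact_force: [0.7, 0.2, -1.4]
opening: 0.0195
grip_force: 20.0
```

>>> {"api": "jog_arm", "payload": {
  "moves": [
    [[0,0,0],0,-1]
  ]
}}

```text
t: 13.5
position: [0.5153, 0.0301, 0.0954]
eef_rot: [-3.138, 0.145, -0.001]
contact_force: [-1.1, 1.4, -1.6]
opening: 0.0199
grip_force: 20.0
```

```bash
cat >> h.py <<'E'
def autocheck(f,c0,rows,ztop,lx):
    g=cv2.cvtColor(f["image"],cv2.COLOR_RGB2GRAY).astype(float)
    r0,r1=rows;p=g[r0:r1,c0-8:c0+9].mean(1);b=cv2.medianBlur(p.astype(np.float32).reshape(-1,1),5).ravel()
    b=np.array([np.median(p[max(0,i-6):i+7]) for i in range(len(p))]);w=np.clip(b-p-6,0,None);i=w.argmax();k=slice(max(0,i-3),i+4);r=r0+(w[k]*np.arange(len(p))[k]).sum()/w[k].sum()
    L=[]
    for x in lx:
        c=g[205:255,x-3:x+4].mean(1);ww=np.clip(c-c.max()*.8,0,None);j=c.argmax();kk=slice(max(0,j-5),j+6);L.append((x,205+(ww[kk]*np.arange(50)[kk]).sum()/ww[kk].sum()))
    print("row mid",r,"depth",w.max(),"land",np.round(L,1).tolist());midcheck(f,(c0,r),ztop,L)
E
python3 -c "
from h import *
import pickle
p=robot.state()['position'];print(robot.state()['t'],p)
f=robot.grab_frame('wrist');pickle.dump(f,open('w7.pkl','wb'))
f5=pickle.load(open('w5.pkl','rb'));autocheck(f5,326,(240,272),.1278,[210,260,370])
autocheck(f,326,(240,272),p[2]+.033,[210,250,400])
plan(.5148,.0276,.0775,-5.3)"
```

```text
13.5 [0.51532162 0.03010473 0.09540597]
row mid 261.1597096188748 depth 47.35294117647058 land [[210.0, 232.6], [260.0, 232.7], [370.0, 233.2]]
mid [ 0.5089 -0.0542] slot y -0.082 off vs land px [0.001  0.0009 0.001 ] vs e 0.001
row mid 260.9802371541502 depth 54.88235294117648 land [[210.0, 232.1], [250.0, 232.3], [400.0, 232.4]]
mid [0.5166 0.0296] slot y 0.0022 off vs land px [0.0008 0.0008 0.0008] vs e 0.0009
yaw -5.3 tilt [ 0.001  0.    -1.   ] shift frac [-0.001  0.01   0.071] roll 0.0
```

>>> {"api": "jog_arm", "payload": {
  "moves": [
    [[-0.003,0,0.035],0,-1],
    [[-0.003,0,0.065],0,-1],
    [[-0.003,0,0.073],0,-1],
    [[-0.003,0,0.073],0,-1],
    [[-0.003,0,0.073],0,-1]
  ]
}}

```text
t: 14.18
position: [0.5139, 0.0296, 0.0768]
eef_rot: [3.138, -0.146, -0.001]
contact_force: [-2.9, -0.3, 9.4]
opening: 0.0203
grip_force: 20.0
```

```bash
python3 -c "
from h import *
s=robot.state();print(s['t'],s['position'],s['contact_force'])"
```

```text
14.175 [0.51387771 0.02959202 0.07678391] [-2.90492091 -0.31893722  9.40738273]
```

>>> {"api": "jog_arm", "payload": {
  "moves": [
    [[0.001,0,-0.003],0,-1],
    [[0.001,0,-0.003],0,-1]
  ]
}}

```text
t: 14.42
position: [0.5144, 0.0295, 0.0771]
eef_rot: [3.138, -0.147, -0.0]
contact_force: [-0.3, -0.9, -1.0]
opening: 0.0197
grip_force: 20.0
```

```bash
python3 -c "
from h import *
s=robot.state();print(s['t'],s['position'],s['contact_force'])"
```

```text
14.425 [0.51444968 0.02948374 0.0770519 ] [-0.33773079 -0.90646459 -0.97865236]
```

>>> {"api": "jog_arm", "payload": {
  "moves": [
    [[0,0,0.001],0,-0.5],
    [[0,0,0.001],0,-0.4],
    [[0,0,0.001],0,-0.3],
    [[0,0,0.001],0,-0.2],
    [[0,0,0.001],0,-0.2]
  ]
}}

```text
t: 15.05
position: [0.5145, 0.0295, 0.0771]
eef_rot: [3.138, -0.146, 0.0]
contact_force: [-0.1, -0.7, 0.9]
opening: 0.0365
grip_force: 0.0
```

>>> {"api": "jog_arm", "payload": {
  "moves": [
    [[0,0,-0.1],0,-0.2],
    [[0,0,-0.3],0,-0.2],
    [[0,0,-0.5],0,-0.2],
    [[0,0,-0.5],0,-0.2]
  ]
}}

```text
t: 15.55
position: [0.5165, 0.0297, 0.2055]
eef_rot: [-3.137, 0.147, -0.01]
contact_force: [0.3, 0.4, -0.7]
opening: 0.0372
grip_force: 0.0
```

```bash
cat >> h.py <<'E'
def look(f,c0,slot):
    tiltpred(f,slot)
    g=cv2.cvtColor(f["image"],cv2.COLOR_RGB2GRAY).astype(float)
    p=g[85:225,c0-6:c0+7].mean(1)
    d=np.diff(p);print("strong rows",[(85+i,int(d[i])) for i in range(len(d)) if abs(d[i])>14])
E
python3 -c "
from h import *
import pickle
s=robot.state();print(s['t'],s['position'],s['contact_force'])
f=robot.grab_frame('wrist');pickle.dump(f,open('w8.pkl','wb'))
f6=pickle.load(open('w6.pkl','rb'))[0];look(f6,327,-.083)
look(f,327,.002)
plan(.4716,.3763,.15,9.0)"
```

```text
15.55 [0.51645497 0.02971842 0.20549053] [ 0.28120413  0.44872705 -0.73834291]
-0.35 far [325.6 107.6] mid [325.6 188.2] near [325.6 272.7] w@+60 23.3
0 far [325.5 111.9] mid [325.6 197.3] near [325.7 272.8] w@+60 25.0
0.35 far [325.5 128.6] mid [325.6 205.5] near [325.7 263.8] w@+60 26.6
strong rows [(91, -19), (92, -25), (93, -27), (94, -25), (111, -24), (112, -16), (117, 43), (118, 71), (119, 46), (131, -17), (132, -21), (136, 14), (137, 20), (138, 15), (195, -14), (196, -26), (198, 22)]
-0.35 far [326.  107.4] mid [326.  187.9] near [326.  272.3] w@+60 23.3
0 far [326.  111.6] mid [326. 197.] near [326.  272.5] w@+60 25.0
0.35 far [325.9 128.3] mid [326.  205.2] near [326.1 263.5] w@+60 26.6
strong rows [(90, -20), (91, -25), (92, -21), (93, -21), (94, -20), (110, 15), (111, 42), (112, 69), (113, 54), (124, -21), (125, -16), (129, 21), (130, 16), (185, -15), (186, -27), (188, 24)]
yaw -5.4 tilt [ 0.004  0.    -1.   ] shift frac [-0.304 -1.365  0.214] roll -0.12
```

Arm B's midline is at row 187, matching the far-end-down 0.35 rad prediction (187.9) rather than level (197.0). So B is the bad arm and it leans at rest. I'll grip it again.

```bash
python3 -c "
from h import *
plan(.518,.0292,.0755,-5.3)"
```

```text
yaw -5.4 tilt [ 0.004  0.    -1.   ] shift frac [0.009 0.    0.512] roll -0.001
```

>>> {"api": "jog_arm", "payload": {
  "moves": [
    [[0.01,0,0.2],0,-0.1],
    [[0.01,0,0.4],0,-0.1],
    [[0.01,0,0.46],0,-0.1],
    [[0.01,0,0.46],0,-0.1],
    [[0.01,0,0.46],0,-0.1]
  ]
}}

```text
t: 16.23
position: [0.5177, 0.0294, 0.0881]
eef_rot: [-3.138, 0.146, -0.002]
contact_force: [0.4, 0.3, -0.3]
opening: 0.0421
grip_force: 0.0
```

```bash
python3 -c "
from h import *
s=robot.state();print(s['t'],s['position'],s['contact_force'])
plan(.518,.0292,.0755,-5.3)"
```

```text
16.225 [0.51765664 0.02942224 0.08809192] [ 0.43618031  0.32727546 -0.28061335]
yaw -5.3 tilt [ 0.001  0.    -1.   ] shift frac [0.001 0.001 0.05 ] roll -0.0
```

>>> {"api": "jog_arm", "payload": {
  "moves": [
    [[0,0,0.03],0,-0.1],
    [[0,0,0.05],0,-0.1],
    [[0,0,0.05],0,-0.6],
    [[0,0,0.05],0,-1],
    [[0,0,0.05],0,-1]
  ],
  "squeeze": 30
}}

```text
t: 16.85
position: [0.517, 0.0293, 0.0747]
eef_rot: [-3.138, 0.146, -0.0]
contact_force: [-0.4, 0.4, -0.6]
opening: 0.0198
grip_force: 30.0
```

>>> {"api": "jog_arm", "payload": {
  "moves": [
    [[0,0,0],0,-1],
    [[0,0,-0.05],0,-1],
    [[0,0,-0.2],0,-1],
    [[0,0,-0.4],0,-1]
  ]
}}

```text
t: 17.35
position: [0.5161, 0.0292, 0.1756]
eef_rot: [3.138, -0.146, -0.004]
contact_force: [0.9, -0.7, -1.3]
opening: 0.0194
grip_force: 30.0
```

```bash
python3 -c "
from h import *
s=robot.state();print(s['t'],s['position'],s['contact_force'],s['opening'],s['grip_force'])
plan(.476,-.258,.175,-12)"
```

```text
17.35 [0.51606452 0.02922016 0.17555272] [ 0.93074032 -0.65303736 -1.31316183] 0.01942046545060615 29.999710600823164
yaw -5.3 tilt [-0.002 -0.    -1.   ] shift frac [-0.053  1.159  0.003] roll 0.056
```

>>> {"api": "jog_arm", "payload": {
  "moves": [
    [[-0.01,0.2,0],0.02,-1],
    [[-0.02,0.4,0],0.04,-1],
    [[-0.03,0.65,0],0.056,-1],
    [[-0.04,0.85,0],0.056,-1],
    [[-0.05,1,0],0.056,-1]
  ]
}}

```text
t: 17.98
position: [0.4803, -0.2209, 0.1754]
eef_rot: [3.123, -0.333, 0.0]
contact_force: [-0.1, -0.5, -0.4]
opening: 0.0198
grip_force: 30.0
```

>>> {"api": "jog_arm", "payload": {
  "moves": [
    [[0,0.16,0],0,-1],
    [[0,0.16,0.1],0,-1],
    [[0,0.16,0.25],0,-1],
    [[0,0.16,0.35],0,-1],
    [[0,0.16,0.35],0,-1]
  ]
}}

```text
t: 18.6
position: [0.4718, -0.2571, 0.0863]
eef_rot: [-3.123, 0.33, 0.005]
contact_force: [0.1, 0.1, -1.5]
opening: 0.0199
grip_force: 30.0
```

```bash
python3 -c "
from h import *
s=robot.state();print(s['t'],s['position'],s['contact_force'],s['opening'],s['grip_force'])
plan(.476,-.258,.075,-12)"
```

```text
18.6 [ 0.47180446 -0.25711286  0.08625312] [ 0.05653289  0.06910093 -1.50426399] 0.019884086556595106 29.999772626906633
yaw -12.1 tilt [-0.003  0.001 -1.   ] shift frac [ 0.017 -0.     0.045] roll -0.0
```

Now a soft grip, pressing down so the bar swings flat.

>>> {"api": "jog_arm", "payload": {
  "moves": [
    [[0,0,0.04],0,-1],
    [[0,0,0.07],0,-1],
    [[0,0,0.09],0,-1],
    [[0,0,0.11],0,-1],
    [[0,0,0.125],0,-1]
  ],
  "squeeze": 4
}}

```text
t: 19.23
position: [0.4728, -0.2576, 0.0556]
eef_rot: [3.124, -0.33, -0.0]
contact_force: [0.2, -0.1, 0.2]
opening: 0.02
grip_force: 4.0
```

```bash
python3 -c "
from h import *
s=robot.state();print(s['t'],s['position'],s['contact_force'],s['opening'],s['grip_force'])"
```

```text
19.225 [ 0.47284033 -0.25760892  0.05561935] [ 0.18553754 -0.10652462  0.1539153 ] 0.019982318809133034 3.9999500708654523
```

>>> {"api": "jog_arm", "payload": {
  "moves": [
    [[0,0,0.01],0,-1],
    [[0,0,0.02],0,-1],
    [[0,0,0.02],0,-0.5],
    [[0,0,0.02],0,-0.2],
    [[0,0,0.02],0,-0.1]
  ]
}}

```text
t: 19.85
position: [0.4731, -0.2577, 0.0509]
eef_rot: [3.124, -0.33, 0.001]
contact_force: [-0.7, 0.4, -0.5]
opening: 0.0385
grip_force: 0.0
```

>>> {"api": "jog_arm", "payload": {
  "moves": [
    [[0,0,0],0,-0.1],
    [[0,0,-0.2],0,-0.1],
    [[0,0,-0.4],0,-0.1],
    [[0,0,-0.6],0,-0.1],
    [[0,0,-0.6],0,-0.1]
  ]
}}

```text
t: 20.48
position: [0.4747, -0.2585, 0.2045]
eef_rot: [3.122, -0.331, 0.01]
contact_force: [0.2, 0.2, -0.0]
opening: 0.0418
grip_force: 0.0
```

```bash
python3 - <<'E'
from h import *
import pickle
s=robot.state();print(s['t'],s['position'],s['contact_force'])
f=robot.grab_frame('wrist');pickle.dump(f,open('w9.pkl','wb'))
g=cv2.cvtColor(f["image"],cv2.COLOR_RGB2GRAY)
for thr in(150,180):
  m=(g>thr).astype(np.uint8);m[230:]=0;m[:, :240]=0;m[:,410:]=0
  for c in cv2.findContours(m,cv2.RETR_EXTERNAL,cv2.CHAIN_APPROX_NONE)[0]:
    if cv2.contourArea(c)>150:
        P=ray(f,c.reshape(-1,2),.082);r=cv2.minAreaRect((P[:,:2]*1000).astype(np.float32))
        print(thr,"c",np.round(r[0],1),"size",np.round(r[1],1),"ang",round(r[2],1),"px",cv2.boundingRect(c))
p=g[60:235,320:333].mean(1);d=np.diff(p.astype(float));print([(60+i,int(d[i])) for i in range(len(d)) if abs(d[i])>12])
t=np.radians(-12);u=np.array([np.cos(t),np.sin(t),0]);q=np.array([.4735,-.2575,.082]);print(proj(f,[q+k*u for k in(.07,0,-.07)]).round(1).tolist())
plan(.4716,.3763,.2,9.0)
E
```

```text
20.475 [ 0.47469605 -0.25851944  0.20447431] [ 0.18638116  0.18767506 -0.02246767]
150 c [ 512.7 -198.8] size [ 21.9 129.1] ang 74.4 px (240, 88, 24, 142)
150 c [ 499.9 -264.3] size [ 99.8 131.6] ang 78.9 px (267, 85, 116, 145)
150 c [ 533.2 -272.6] size [145.2 206.8] ang 81.0 px (240, 0, 170, 230)
180 c [ 487.  -261.7] size [ 20.  103.5] ang 77.9 px (315, 117, 23, 113)
180 c [ 504.8 -193.2] size [ 15.3 110.9] ang 74.4 px (240, 109, 17, 121)
180 c [ 532.9 -274.4] size [141.6 206.8] ang 81.0 px (240, 0, 170, 230)
[(67, -28), (68, -21), (80, -21), (81, -16), (82, 16), (83, 22), (109, -13), (110, -26), (111, -18), (115, 37), (116, 70), (117, 54), (128, -14), (129, -20), (130, -13), (133, 16), (134, 19), (187, -15), (188, -20), (189, 18), (190, 17)]
[[324.3, 112.1], [324.6, 190.4], [324.8, 260.3]]
yaw -12.1 tilt [ 0.003 -0.002 -1.   ] shift frac [-0.539 -2.48   0.005] roll -0.176
```

Arm B lies flat in the tray: its width is 20.0 mm at the expected height and its rows match. Now arm C.

>>> {"api": "jog_arm", "payload": {
  "moves": [
    [[-0.03,-0.25,0],-0.03,-0.1],
    [[-0.07,-0.5,0],-0.06,-0.1],
    [[-0.1,-0.75,0],-0.09,-0.1],
    [[-0.15,-1,0],-0.13,-0.1],
    [[-0.15,-1,0],-0.176,-0.1]
  ]
}}

```text
t: 21.15
position: [0.4877, 0.0, 0.1995]
eef_rot: [-3.128, -0.265, 0.003]
contact_force: [1.0, -0.4, -0.3]
opening: 0.0421
grip_force: 0.0
```

```bash
python3 -c "
from h import *
print(robot.state()['t'],robot.state()['position']);plan(.4715,.3757,.2,8.9)"
```

```text
21.15 [4.87657250e-01 4.32916907e-05 1.99539353e-01]
yaw 9.7 tilt [-0.002  0.002 -1.   ] shift frac [ 1.890e-01 -1.492e+00  1.000e-03] roll 0.007
```

>>> {"api": "jog_arm", "payload": {
  "moves": [
    [[0.03,-0.25,0],0.007,-0.1],
    [[0.06,-0.5,0],0.007,-0.1],
    [[0.1,-0.75,0],0.007,-0.1],
    [[0.13,-1,0],0.007,-0.1]
  ]
}}

```text
t: 21.65
position: [0.4804, 0.2461, 0.1992]
eef_rot: [3.133, 0.225, -0.003]
contact_force: [1.1, 0.4, 0.1]
opening: 0.0419
grip_force: 0.0
```

>>> {"api": "jog_arm", "payload": {
  "moves": [
    [[0.03,-0.25,0],0,-0.1],
    [[0.06,-0.48,0.2],0,-0.1],
    [[0.06,-0.48,0.4],0,-0.1],
    [[0.06,-0.48,0.4],0,-0.1],
    [[0.06,-0.48,0.4],0,-0.1]
  ]
}}

```text
t: 22.28
position: [0.4791, 0.3647, 0.1013]
eef_rot: [3.133, 0.224, -0.001]
contact_force: [0.0, -0.1, 0.6]
opening: 0.0419
grip_force: 0.0
```

```bash
python3 -c "
from h import *
print(robot.state()['t'],robot.state()['position']);plan(.4715,.3757,.075,8.9)"
```

```text
22.275 [0.47911314 0.36465138 0.10127588]
yaw 8.2 tilt [-0.001 -0.001 -1.   ] shift frac [-0.024 -0.048  0.105] roll -0.006
```

>>> {"api": "jog_arm", "payload": {
  "moves": [
    [[-0.024,-0.048,0.02],-0.006,-0.1],
    [[-0.024,-0.048,0.06],-0.006,-0.1],
    [[-0.024,-0.048,0.1],-0.006,-0.1],
    [[-0.024,-0.048,0.1],-0.006,-0.1],
    [[-0.024,-0.048,0.1],-0.006,-0.1]
  ]
}}

```text
t: 22.9
position: [0.4714, 0.3763, 0.0758]
eef_rot: [3.132, 0.244, -0.0]
contact_force: [-0.2, 0.2, 0.6]
opening: 0.0421
grip_force: 0.0
```

```bash
python3 -c "
from h import *
print(robot.state()['t'],robot.state()['position']);plan(.4715,.3757,.055,8.9)"
```

```text
22.9 [0.47141665 0.37632126 0.07576555]
yaw 8.9 tilt [-0. -0. -1.] shift frac [-0.     0.002  0.083] roll 0.0
```

>>> {"api": "jog_arm", "payload": {
  "moves": [
    [[0,0.002,0.05],0,-0.1],
    [[0,0.002,0.083],0,-0.1],
    [[0,0.002,0.083],0,-0.6],
    [[0,0.002,0.083],0,-1],
    [[0,0.002,0.083],0,-1]
  ],
  "squeeze": 20
}}

```text
t: 23.52
position: [0.4715, 0.3761, 0.0552]
eef_rot: [-3.132, -0.245, -0.0]
contact_force: [-0.3, 0.3, -2.6]
opening: 0.0197
grip_force: 20.0
```

>>> {"api": "jog_arm", "payload": {
  "moves": [
    [[0,0,0],0,-1],
    [[0,0,0],0,-1]
  ]
}}

```text
t: 23.78
position: [0.4714, 0.3761, 0.0552]
eef_rot: [-3.132, -0.245, -0.0]
contact_force: [0.5, -0.3, 0.0]
opening: 0.0197
grip_force: 20.0
```

```bash
python3 -c "
from h import *
s=robot.state();print(s['t'],s['position'],s['opening'],s['grip_force']);plan(.5148,.0296,.125,-5.3)"
```

```text
23.775 [0.47144939 0.37606713 0.05520653] 0.019699436556364663 19.99985285103321
yaw 8.9 tilt [ 0.  0. -1.] shift frac [-0.044  1.396 -0.279] roll 0.119
```

>>> {"api": "jog_arm", "payload": {
  "moves": [
    [[0,0,-0.15],0,-1],
    [[0,0.2,-0.28],0,-1],
    [[-0.01,0.45,-0.28],0.04,-1],
    [[-0.02,0.7,-0.28],0.08,-1],
    [[-0.04,0.95,-0.28],0.119,-1]
  ]
}}

```text
t: 24.4
position: [0.4986, 0.1382, 0.1253]
eef_rot: [-3.138, 0.151, -0.001]
contact_force: [1.0, -0.9, -1.5]
opening: 0.0196
grip_force: 20.0
```

```bash
python3 -c "
from h import *
print(robot.state()['t'],robot.state()['position']);plan(.5148,.0296,.095,-5.3)"
```

```text
24.4 [0.49863215 0.13822959 0.1253494 ]
yaw -5.5 tilt [ 0.001  0.    -1.   ] shift frac [0.106 0.426 0.121] roll -0.002
```

>>> {"api": "jog_arm", "payload": {
  "moves": [
    [[0.1,0.2,0],0,-1],
    [[0.1,0.42,0.05],0,-1],
    [[0.1,0.42,0.12],0,-1],
    [[0.1,0.42,0.12],0,-1],
    [[0.1,0.42,0.12],0,-1]
  ]
}}

```text
t: 25.02
position: [0.5137, 0.0342, 0.0955]
eef_rot: [-3.138, 0.144, -0.001]
contact_force: [0.6, -0.2, -0.8]
opening: 0.0202
grip_force: 20.0
```

>>> {"api": "jog_arm", "payload": {
  "moves": [
    [[0,0,0],0,-1],
    [[0,0,0],0,-1]
  ]
}}

```text
t: 25.28
position: [0.5138, 0.0339, 0.0955]
eef_rot: [-3.138, 0.145, -0.001]
contact_force: [-1.0, -0.2, -0.8]
opening: 0.02
grip_force: 20.0
```

```bash
python3 -c "
from h import *
p=robot.state()['position'];print(robot.state()['t'],p)
f=robot.grab_frame('wrist')
autocheck(f,326,(240,272),p[2]+.033,[210,250,400])
plan(.5148,.0296,.077,-5.3)"
```

```text
25.275 [0.51377704 0.03391515 0.09550878]
row mid 260.8384146341463 depth 52.47058823529413 land [[210.0, 229.1], [250.0, 229.3], [400.0, 229.5]]
mid [0.5151 0.0333] slot y 0.0058 off vs land px [-0.0009 -0.0009 -0.0009] vs e -0.0009
yaw -5.3 tilt [ 0.001  0.    -1.   ] shift frac [0.006 0.016 0.074] roll 0.0
```

>>> {"api": "jog_arm", "payload": {
  "moves": [
    [[0.004,0,0.03],0,-1],
    [[0.004,0,0.055],0,-1],
    [[0.004,0,0.065],0,-1],
    [[0.004,0,0.069],0,-1],
    [[0.004,0,0.072],0,-1]
  ]
}}

```text
t: 25.95
position: [0.5145, 0.0332, 0.0771]
eef_rot: [3.138, -0.146, -0.0]
contact_force: [-2.3, -0.7, 7.7]
opening: 0.0194
grip_force: 20.0
```

>>> {"api": "jog_arm", "payload": {
  "moves": [
    [[0,0,0],0,-1],
    [[0,0,0],0,-1]
  ]
}}

```text
t: 26.2
position: [0.5146, 0.0331, 0.0772]
eef_rot: [-3.138, 0.147, -0.0]
contact_force: [0.3, -0.1, -0.7]
opening: 0.0198
grip_force: 20.0
```

```bash
python3 -c "
from h import *
s=robot.state();print(s['t'],s['position'],s['contact_force'])"
```

```text
26.2 [0.51456805 0.0331411  0.0771549 ] [ 0.26320873 -0.1387225  -0.74158447]
```

Contact made and settled, so I'll release.

>>> {"api": "jog_arm", "payload": {
  "moves": [
    [[0,0,0.001],0,-0.5],
    [[0,0,0.001],0,-0.4],
    [[0,0,0.001],0,-0.3],
    [[0,0,0.001],0,-0.2],
    [[0,0,0.001],0,-0.2]
  ]
}}

```text
t: 26.82
position: [0.5145, 0.0332, 0.0768]
eef_rot: [3.138, -0.146, 0.0]
contact_force: [-0.3, 0.0, -0.2]
opening: 0.037
grip_force: 0.0
```

>>> {"api": "jog_arm", "payload": {
  "moves": [
    [[0,0,-0.1],0,-0.2],
    [[0,0,-0.3],0,-0.2],
    [[0,0,-0.5],0,-0.2],
    [[0,0,-0.5],0,-0.2],
    [[0,0,-0.5],0,-0.2]
  ]
}}

```text
t: 27.45
position: [0.5141, 0.0329, 0.2014]
eef_rot: [3.138, -0.147, -0.0]
contact_force: [-0.6, -0.1, -0.6]
opening: 0.0373
grip_force: 0.0
```

```bash
python3 -c "
from h import *
s=robot.state();print(s['t'],s['position'],s['contact_force'])
f=robot.grab_frame('wrist')
c=[int(proj(f,[[.5155+.093*y,.0275+.9957*y,.11]])[0,0]) for y in(.0055,-.0825)]
print(c);look(f,c[0],.0055);look(f,c[1],-.0825)"
```

```text
27.45 [0.51414112 0.03290221 0.20144648] [-0.61678446 -0.09454052 -0.62405816]
[325, 430]
-0.35 far [325.2 103.3] mid [325.2 185.2] near [325.2 270.9] w@+60 23.7
0 far [325.1 107.4] mid [325.2 194.5] near [325.3 271.1] w@+60 25.5
0.35 far [325.  124.4] mid [325.2 202.8] near [325.3 261.9] w@+60 27.1
strong rows [(86, -19), (87, -24), (88, -24), (89, -25), (90, -17), (107, -24), (108, -19), (113, 35), (114, 72), (115, 57), (128, -21), (129, -18), (133, 18), (134, 21), (193, -18), (194, -23), (195, 23), (196, 18)]
-0.35 far [428.3 103.9] mid [430.9 185.3] near [432.8 270.4] w@+60 23.2
0 far [437.3 108.2] mid [430.7 194.5] near [424.1 270.6] w@+60 24.9
0.35 far [445.8 125. ] mid [429.5 202.7] near [416.7 261.5] w@+60 26.4
strong rows [(87, -22), (88, -24), (89, -21), (90, -26), (107, -21), (108, -21), (112, 18), (113, 43), (114, 55), (115, 38), (193, -26), (195, 26)]
```

Both arms read level (midlines at 194.5 and 194, far ends at 108), matching the level prediction. I'm handing in.

```bash
python3 -c "
from h import *
print(robot.hand_in())"
```

```text
the job is handed in; nothing more can be done
None
```

The job is handed in at about 27.5 s: the off-centre arm (the middle one on the rack) tipped, came to rest leaning on the edge and now lies flat in the reject tray, and the other two balance level on the edge; I saw no contact with the dispenser or glue bottle, and no verdict was returned.

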